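# Slide a brass cover plate out over the end of the bench ledge

## Task

The next person must be able to take the brass cover plate by its edge: with the fingertips, push it along the white ledge towards the blue tray until the black band at that end, 30 mm wide, sticks out past the end of the ledge. Leave it lying flat and steady on the ledge, roughly in line with it and not hanging over the long front side. Never pick it up, tip it or push it off, and leave the jar, the attenuator and the screwdriver where they are.

Things in the scene. Friction and masses are not known exactly. Their poses are not given: they have to be found in the camera images.
- ledge: White fixed bench ledge (low riser), 130 mm (its x, depth) by 300 mm (its y, length), flat top 60 mm above the bench; it may stand turned by up to 0.4 rad. Origin at bench level under its centre, so the ends of the top are at its y = -150 mm and +150 mm. Both ends and the long front side (-x) are open; along the long back side runs a blue lip 10 mm thick (x = +55 to +65 mm) that stands 8 mm above the top.
- plate_center (a point): Centre (half-way up) of the loose brass cover plate lying on the ledge: 70 mm (its x) by 110 mm (its y) by 6 mm thick, 0.2 to 0.45 kg, slides with ordinary friction. A 30 mm black band crosses the top at each of its two short ends (so the bands meet the bare brass at its y = -25 mm and +25 mm). Its axes are roughly in line with those of the ledge at the start (within 0.12 rad).
- blue_tray_in (a point): Centre of the inner floor of the fixed blue open tray, 160 x 120 x 30 mm high, on the bench just past one end of the ledge. It may be at either end (ledge +y or -y), and so tells towards which end to push.
- red_tray_in (a point): Centre of the inner floor of the fixed red open tray, same size, past the other end of the ledge: the wrong end.
- attenuator: Loose upright steel attenuator, 26 mm across, 55 mm tall, on the bench behind the ledge (ledge +x side). Origin at the centre of its foot. To be left alone.
- jar: Loose amber jar with black cap, 48 mm across, 65 mm tall, on the bench behind the ledge. Origin at the centre of its foot. To be left alone.
- driver: Loose screwdriver with orange handle, 160 mm long, lying on the bench between the robot and the ledge, along the ledge. Origin on its underside near its middle. To be left alone.
Not all that is in view belongs to the job. Of the things shaped like the part that bears blue_tray_in, the blue one is meant.

How it is judged:
By the outcome, as a careful person would: the job done as asked, in the order asked, and still so for the second after the job is handed in, with the robot touching nothing.
It also fails if it takes over 42 s, if anything falls off the work surface, if the arm or the gripper's body presses on something with over 40 N, if the wrist force passes 120 N, or if a joint passes its speed limit or range.

## Robot

A 7-joint arm with a two-finger parallel gripper is mounted at the origin on the work surface. World frame = base frame: x ahead of the robot, y to its left, z up, the work surface at z = 0. Lengths are in m, angles in degrees, forces in N, time in s.
With the tool pointing down it reaches from about 0.425 to 0.875 m from the base axis. Payload 4.7 kg.
Tool frame: the origin (TCP) lies at the very end of the fingers, on their centre line; the grasp point (between the pads) lies 19 mm behind it; z points along the fingers, y is the line along which they close (so a half turn about z gives the same grasp; the last joint's range is limited). The gripper opens to 87 mm and grips with 3 to 60 N. Pads are 19 mm wide; open, the fingers measure 117 mm over their backs; the gripper's body (75 mm by 190 mm) begins 51 mm behind the grasp point.
Start: joints at [-73.161, 18.392, -4.016, 83.108, 1.295, 78.541, -3.26], TCP at [0.18, 0.625, 0.223] pointing down, gripper open.
Joint ranges: [-163.93, 163.93], [-17.29, 119.83], [-79.2, 71.16], [3.27, 140.29], [-89.18, 269.18], [5.43, 117.66], [-154.24, 154.24]. Speed limits (degrees/s): [147.25, 147.25, 180, 180, 180, 180, 180].

## Interface

Orientations are given as [roll, pitch, yaw] about the fixed x, y, z axes, in that order (R = Rz(yaw) Ry(pitch) Rx(roll)).
In Python, from cell import telemetry, cams, env gives the robot as it stands.
- The arm moves only by the tool arm_command, never from a script. Its argument "series" is text: rows parted by semicolons, each of 5 numbers parted by spaces: the shift along the tool's x, y, z in mm, then the turn about the tool's z in rad, then the closure in counts, from 0 (fully open) to 255 (shut). A call has 1 to 20 rows; each row shifts and turns the commanded pose from where the row before left it, along the tool's axes as they then stand; what a row does not reach is not made up. A row lasts 1/12 s, in which the tool goes at most 41.7 mm and 7.16 degrees, less where a joint would pass 70% of its speed; a pose out of reach is approached as far as the arm can. A call is refused whole if a number of a shift passes 41.7 or a number of a turn 0.125, either way. A call with a gripper value outside its range is refused whole. The fingers move at their own pace and stop on an object; "squeeze" is the grip in N (left out, the last holds). Time passes only in rows, so rows that do not move let the fingers close. It gives the time, the measured TCP pose, the force, the opening and the grip force at its end, in the units of the state.
- telemetry.get_obs(): the state, without advancing time (a new reading comes with each control period).
- cams.read_camera(name): name is "scene" or "side" or "wrist"; returns the picture (400x640x3 uint8, blue, green, red); there is no depth.
- cams.calibration(name): a dict with "K" (3x3 intrinsics, pixels), "origin" and "rotation" of the camera in the world; the wrist camera has in their place "hand_eye" (4x4, takes a point from camera to tool coordinates, whose origin is the TCP and whose axes are the flange's). Camera axes: x right, y down, z forward; pixel columns grow to the right and rows downward; lengths in m; the calibration is good to about 2 mm. A picture is of the moment at which its call begins: read the wrist's pose just before it. calibration takes no time and is no camera call.
- env.sign_off(): hands the job in; it is judged then, once.
The state is a dict: "time_s": time; "qpos": joint angles; "joint_velocities": joint speeds; "effort": joint torques, N m; "tool_pos": TCP position; "tool_rot": TCP orientation; "force": force on the tool from outside, world axes, zero at the start; "wrist_torque": the same for the moment, N m; "grip_width": finger opening in m; "grasp_force": force on a finger pad.
Only numpy, scipy, OpenCV 4.12 (cv2) and the standard library are available. Lean on these libraries where they do the work, as an engineer would, in place of code of your own. Each camera call takes 0.05 s, during which the arm holds its last target. There are 200 camera calls.

## Working session

There is one attempt and no reset: what is moved stays moved. The work goes in short steps, Python scripts to look and compute and a tool call to move; the robot and the scene stay as the last step left them, time stands still between calls to the robot, and variables do not carry over. Pictures are saved under pics/ and viewed, at most 10 in all, crops included, and the job is handed in when it is done.

Besides the shell and the picture viewer there is one more tool, called after "Emit:" by a JSON object that holds its "method" and its "body", one argument or row to a line. arm_command: Moves the arm, as the interface text tells. Its arguments: {"type":"object","properties":{"series":{"type":"string"},"squeeze":{"type":"number"}},"required":["series"]}

```bash
mkdir -p pics
python3 - <<'E'
from cell import telemetry,cams
import cv2
print(telemetry.get_obs())
for n in("scene","side"):
    cv2.imwrite(f"pics/{n}0.png",cams.read_camera(n)); print(n,cams.calibration(n))
print(cams.calibration("wrist"))
E
```

```text
{'time_s': 0.0, 'qpos': array([-73.1615392 ,  18.44256997,  -4.01605328,  83.17484611,
         1.29612571,  78.53869696,  -3.25999077]), 'joint_velocities': array([-0.07507977, -0.03813697, -0.09398168,  0.04268607,  0.02709498,
       -0.08077791,  0.13616545]), 'effort': array([ 5.48675098e-05, -4.91282129e+01, -4.03876947e-01, -3.12531924e+01,
       -6.39395602e-02,  4.35991294e-02,  1.74133506e-04]), 'tool_pos': array([0.17939787, 0.62418899, 0.22142227]), 'tool_rot': array([-1.79889192e+02,  6.52786063e-03,  1.63972023e+02]), 'force': array([ 0.04230683, -0.21836709,  0.31242971]), 'wrist_torque': array([-0.0028962 , -0.03440043, -0.01658949]), 'grasp_force': 0.0, 'grip_width': 0.08708571778392862}
scene {'K': array([[390.24622488,   0.        , 326.86501549],
       [  0.        , 390.24622488, 206.04429122],
       [  0.        ,   0.        ,   1.        ]]), 'origin': array([ 1.19442843, -0.11043649,  0.56390973]), 'rotation': array([-127.08628788,    0.89689848,   75.04922686])}
side {'K': array([[408.82261754,   0.        , 317.2715392 ],
       [  0.        , 408.82261754, 200.76916328],
       [  0.        ,   0.        ,   1.        ]]), 'origin': array([ 0.06039903, -0.64205268,  0.70464238]), 'rotation': array([-1.27340155e+02, -8.16641476e-02, -3.51253762e+01])}
{'K': array([[341.1253523 ,   0.        , 317.89805205],
       [  0.        , 341.1253523 , 196.06628321],
       [  0.        ,   0.        ,   1.        ]]), 'hand_eye': array([[ 3.53403128e-04, -9.69732479e-01, -2.44169600e-01,
         6.72698603e-02],
       [ 9.99999837e-01,  2.33308620e-04,  5.20769677e-04,
         8.71486389e-04],
       [-4.48040398e-04, -2.44169744e-01,  9.69732404e-01,
        -1.62790902e-01],
       [ 0.00000000e+00,  0.00000000e+00,  0.00000000e+00,
         1.00000000e+00]])}
```

View pics/scene0.png

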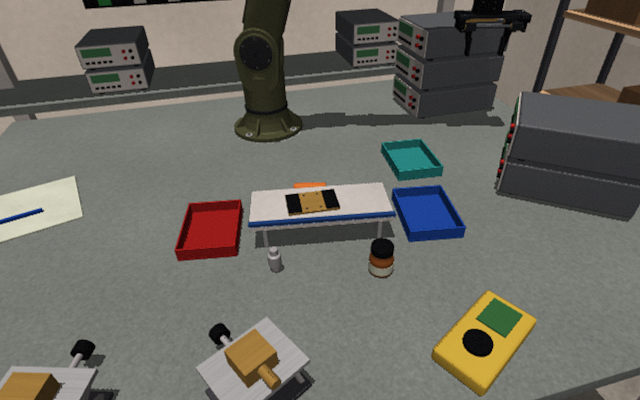

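View pics/side0.png

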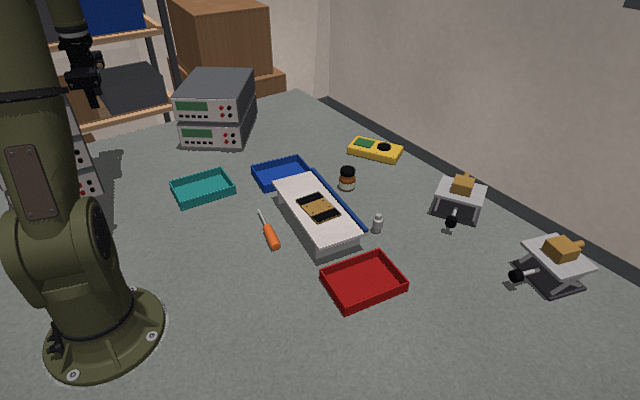

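The blue tray is at scene (428,212) and side (280,172), just past the ledge end. The teal tray, scene (411,157) and side (203,187), is a look-alike off to the side, and red, scene (210,228), is the wrong end. So blue it is. I'll enlarge both views to confirm and to measure the corners.

Run:
```python
import cv2
a=cv2.imread("pics/scene0.png")[170:270,235:395]; cv2.imwrite("pics/c1.png",cv2.resize(a,None,fx=5,fy=5,interpolation=cv2.INTER_CUBIC))
a=cv2.imread("pics/side0.png")[145:265,240:400]; cv2.imwrite("pics/c2.png",cv2.resize(a,None,fx=5,fy=5,interpolation=cv2.INTER_CUBIC))
```

```text
(no output)
```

View pics/c1.png

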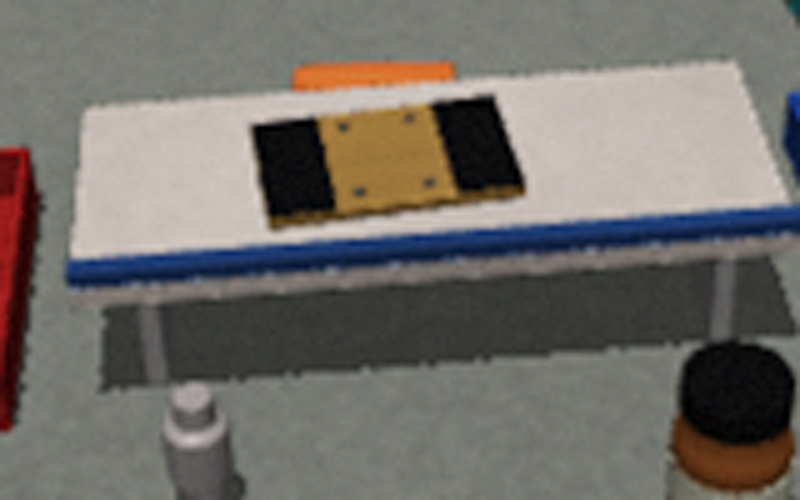

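View pics/c2.png

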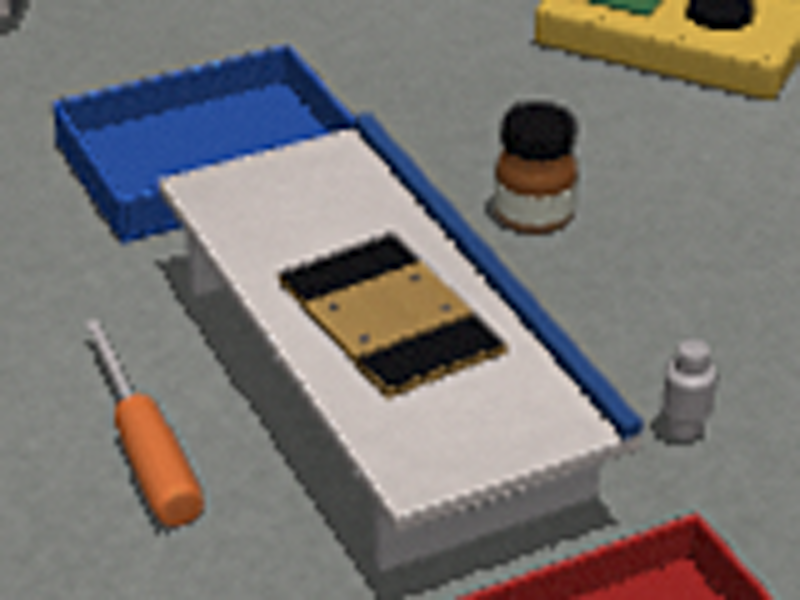

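The crops confirm it: the blue tray lies past the ledge's far end (side crop upper left), and the plate's four top corners and the ledge's corners are clear. Computing positions.

```bash
cat > h.py <<'E'
import numpy as np
from cell import cams
from scipy.spatial.transform import Rotation as R
def ray(n,px,z):
    c=cams.calibration(n); px=np.atleast_2d(px).astype(float)
    d=np.c_[px,np.ones(len(px))]@np.linalg.inv(c["K"]).T@R.from_euler("xyz",c["rotation"],degrees=True).as_matrix().T
    o=c["origin"]; return o+d*((z-o[2])/d[:,2])[:,None]
def crop(pts,off,f=5): return (np.array(pts)+.5)/f-.5+np.array(off)
E
cat > m.py <<'E'
from h import *
np.set_printoptions(precision=4,suppress=True)
S=("scene",(235,170)); D=("side",(240,145))
L={}
for (n,o),led,pl in ((S,[(85,107),(738,64)],[(252,124),(494,97),(524,187),(270,218)]),(D,[(398,522),(162,184),(352,130),(618,440)],[(388,389),(282,276),(390,235),(505,347)])):
    l=ray(n,crop(led,o),.06); p=ray(n,crop(pl,o),.066)
    print(n,"ledge",l[:,:2].tolist(),[np.linalg.norm(l[i+1]-l[i]).round(4) for i in range(len(l)-1)])
    e=l[1]-l[0]; print(" yaw y-axis",np.degrees(np.arctan2(e[1],e[0])))
    print(" plate",p[:,:2].tolist(),[np.linalg.norm(p[(i+1)%4]-p[i]).round(4) for i in range(4)],"c",p.mean(0))
    e=p[1]-p[0]+p[2]-p[3]; print(" yaw",np.degrees(np.arctan2(e[1],e[0])))
print("tray",ray("scene",(428,212),.0),ray("side",(282,176),0.))
E
python3 m.py
```

```text
scene ledge [[0.4461043310514081, -0.0955324842417684], [0.4960902612386924, 0.20070460205613416]] [np.float64(0.3004)]
 yaw y-axis 80.42234400108366
 plate [[0.489016907124481, -0.025891430298336224], [0.498731624640241, 0.08245221761729872], [0.5665269753782979, 0.07650977278689865], [0.5576657568175245, -0.03050932090377602]] [np.float64(0.1088), np.float64(0.0681), np.float64(0.1074), np.float64(0.0688)] c [0.528  0.0256 0.066 ]
 yaw 85.07020106533598
side ledge [[0.4478724928460998, -0.1003958121210552], [0.4955022075019002, 0.19289157030922466], [0.6125514144320998, 0.1776163712356148], [0.5648340756374963, -0.11493298237845695]] [np.float64(0.2971), np.float64(0.118), np.float64(0.2964)]
 yaw y-axis 80.7757257586697
 plate [[0.4932357879465461, -0.028050296508506767], [0.5001693498339567, 0.07700832733458374], [0.5665893661692658, 0.0744088195976117], [0.5589922106744367, -0.035063349985837156]] [np.float64(0.1053), np.float64(0.0665), np.float64(0.1097), np.float64(0.0661)] c [0.5297 0.0221 0.066 ]
 yaw 86.1251291794591
tray [[0.5592 0.2944 0.    ]] [[0.576  0.2783 0.    ]]
```

Ledge's +y axis (80.6° in world) points to blue; centre ≈ (0.535, 0.039). Plate centre sits at ledge (−4, −16) mm, turned +5°. I'll push the trailing short edge with two half-open fingers so that it squares up. First I align the tool (tool x = ledge +y, tool y = ledge +x).

Emit:
{"method": "arm_command", "body": {
  "series": "0 0 0 0.1213 150;0 0 0 0.1213 150;0 0 0 0.1213 150;0 0 0 0.1213 150;0 0 0 0.1213 150;0 0 0 0.1213 150;0 0 0 0.1213 150;0 0 0 0.1213 150;0 0 0 0.1213 150;0 0 0 0.1213 150;0 0 0 0.1213 150;0 0 0 0.1213 150;0 0 0 0 150;0 0 0 0 150",
  "squeeze": 10
}}

```text
time_s: 1.27
tool_pos: [0.1794, 0.6245, 0.2221]
tool_rot: [180.0, 0.1, 80.8]
force: [0.1, -0.3, -0.1]
grip_width: 0.0357
grasp_force: 0.0
```

Emit:
{"method": "arm_command", "body": {
  "series": "-17 28 0 0 150;-17 28 0 0 150;-17 28 0 0 150;-17 28 0 0 150;-17 28 0 0 150;-17 28 0 0 150;-17 28 0 0 150;-17 28 0 0 150;-17 28 0 0 150;-17 28 0 0 150;-17 28 0 0 150;-17 28 0 0 150;-17 28 0 0 150;-17 28 0 0 150;-17 28 0 0 150;-17 28 0 0 150;0 0 0 0 150;0 0 0 0 150;0 0 0 0 150"
}}

```text
time_s: 2.85
tool_pos: [0.5765, 0.2834, 0.2222]
tool_rot: [-179.9, -0.0, 80.7]
force: [-0.8, 0.8, -0.1]
grip_width: 0.0359
grasp_force: 0.0
```

Emit:
{"method": "arm_command", "body": {
  "series": "-29 0 0 0 150;-29 0 0 0 150;-29 0 0 0 150;-29 0 0 0 150;-29 0 0 0 150;-29 0 0 0 150;-29 0 0 0 150;-29 0 0 0 150;-29 0 0 0 150;-29 0 0 0 150;-29 0 0 0 150;-29 -4 0 0 150;-4 0 0 0 150;0 0 0 0 150;0 0 0 0 150;0 0 0 0 150"
}}

```text
time_s: 4.18
tool_pos: [0.5156, -0.0609, 0.2225]
tool_rot: [-180.0, -0.1, 80.8]
force: [0.3, 0.6, -0.3]
grip_width: 0.0357
grasp_force: 0.0
```

Run:
```python
from cell import telemetry,cams
import cv2
o=telemetry.get_obs();print(o["tool_pos"],o["tool_rot"])
cv2.imwrite("pics/w1.png",cams.read_camera("wrist"))
```

```text
[ 0.51560556 -0.06094485  0.22253055] [-1.79998715e+02 -5.29490853e-02  8.08168544e+01]
```

View pics/w1.png

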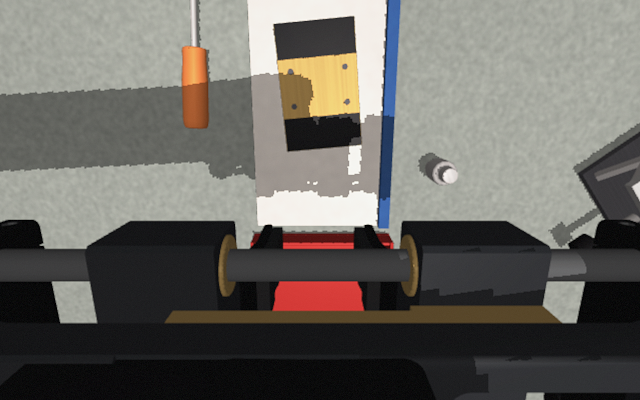

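The wrist view shows the plate (corners (274,23), (354,16), (361,142), (288,151)), the ledge front edge (248,0)–(258,225), its red end at row ~226, and the lip's inner edge (386,0)–(378,225). Checking against the other views.

```bash
cat >> h.py <<'E'
def wray(px,z,pos,rot):
    c=cams.calibration("wrist"); T=np.eye(4); T[:3,:3]=R.from_euler("xyz",rot,degrees=True).as_matrix(); T[:3,3]=pos
    T=T@c["hand_eye"]; px=np.atleast_2d(px).astype(float)
    d=np.c_[px,np.ones(len(px))]@np.linalg.inv(c["K"]).T@T[:3,:3].T
    return T[:3,3]+d*((z-T[2,3])/d[:,2])[:,None]
def led(p):
    a=np.radians(80.6); u=np.array([np.cos(a),np.sin(a)]); v=np.array([u[1],-u[0]])
    r=p[:,:2]-np.array([.5354,.0389]); return np.c_[r@v,r@u]*1000
E
python3 - <<'E'
from h import *
np.set_printoptions(precision=1,suppress=True)
P=([.5156,-.0609,.2225],[180,-.05,80.8])
print("plate x,y ledge mm\n",led(wray([(288,151),(274,23),(354,16),(361,142)],.066,*P)))
print("ledge front, front end, lip\n",led(wray([(248,2),(258,225),(386,2),(378,225)],.06,*P)))
print("tcp",led(np.array([P[0]])))
for n,o,p in(("scene",(235,170),[(252,124),(494,97),(524,187),(270,218)]),("side",(240,145),[(388,389),(282,276),(390,235),(505,347)])): print(n,led(ray(n,crop(p,o),.066)))
E
```

```text
plate x,y ledge mm
 [[-32.1 -71.2]
 [-42.2  38.1]
 [ 26.2  43.8]
 [ 35.8 -62.6]]
ledge front, front end, lip
 [[ -64.8   55.9]
 [ -64.  -146.2]
 [  54.    56.4]
 [  56.5 -145.7]]
tcp [[  -3.2 -101.7]]
scene [[-35.2 -71.5]
 [-43.3  37. ]
 [ 24.6  42.2]
 [ 33.3 -64.8]]
side [[-30.7 -72.9]
 [-41.   31.8]
 [ 25.   40.1]
 [ 35.4 -69.1]]
```

Consistent across three views. The finger face is at about −92 and the plate's trailing edge at −72, so I can go down.

Emit:
{"method": "arm_command", "body": {
  "series": "0 0 20 0 150;0 0 25 0 150;0 0 25 0 150;0 0 25 0 150;0 0 25 0 150;0 0 15 0 150;0 0 10 0 150;0 0 5 0 150;0 0 2 0 150;0 0 2 0 150;0 0 0 0 150;0 0 0 0 150;0 0 0 0 150;0 0 0 0 150"
}}

```text
time_s: 5.4
tool_pos: [0.5158, -0.0636, 0.0692]
tool_rot: [179.9, -0.0, 80.6]
force: [-0.4, -0.6, -0.9]
grip_width: 0.0362
grasp_force: 0.0
```

Emit:
{"method": "arm_command", "body": {
  "series": "0 0 1 0 150;0 0 0 0 150;0 0 1 0 150;0 0 0 0 150;0 0 1 0 150;0 0 0 0 150;0 0 1 0 150;0 0 0 0 150;0 0 1 0 150;0 0 0 0 150;0 0 0 0 150;0 0 0 0 150"
}}

```text
time_s: 6.4
tool_pos: [0.5153, -0.0636, 0.0636]
tool_rot: [180.0, -0.0, 80.6]
force: [0.2, -0.1, -0.6]
grip_width: 0.0361
grasp_force: 0.0
```

Emit:
{"method": "arm_command", "body": {
  "series": "0 0 1 0 150;0 0 0.5 0 150;0 0 0 0 150;0 0 0 0 150;5 0 0 0 150;5 0 0 0 150;3 0 0 0 150;3 0 0 0 150;3 0 0 0 150;3 0 0 0 150;3 0 0 0 150;3 0 0 0 150;3 0 0 0 150;3 0 0 0 150;3 0 0 0 150;3 0 0 0 150;3 0 0 0 150;0 0 0 0 150"
}}

```text
time_s: 7.9
tool_pos: [0.5226, -0.0201, 0.062]
tool_rot: [180.0, -0.0, 80.6]
force: [-1.3, -0.9, 0.5]
grip_width: 0.0352
grasp_force: 0.0
```

Run:
```python
from cell import telemetry,cams
import cv2
o=telemetry.get_obs();print(o["tool_pos"],o["tool_rot"])
cv2.imwrite("pics/w2.png",cams.read_camera("wrist"))
```

```text
[ 0.52263143 -0.0200989   0.06203142] [ 1.79981864e+02 -3.66397688e-02  8.06220901e+01]
```

View pics/w2.png

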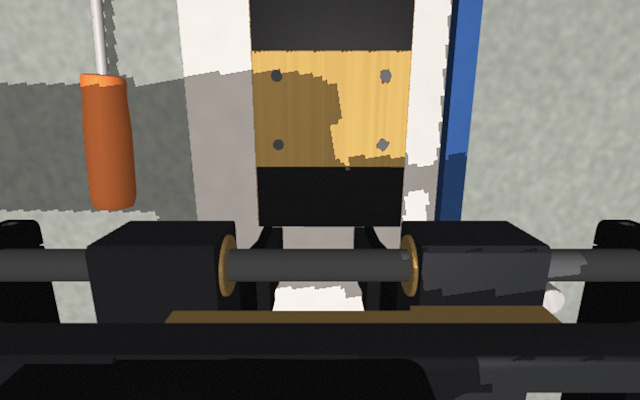

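The plate has squared up with the fingers (trailing edge row 226, band boundaries at rows 167 and 50) and is clear of the lip (lip at column ~437, plate edge ~403). Measuring the finger-to-edge offset.

Run:
```python
from h import *
np.set_printoptions(precision=1,suppress=True)
P=([.5226,-.0201,.0620],[180,-.04,80.62])
print(led(wray([(260,226),(402,226),(257,167),(405,166),(251,51),(411,51)],.066,*P)))
print(led(wray([(182,20),(196,220),(448,20),(436,220)],.06,*P)))
print("tcp",led(np.array([P[0]])))
```

```text
[[-32.2 -48. ]
 [ 37.5 -48. ]
 [-32.4 -18.8]
 [ 37.1 -18.3]
 [-32.8  32. ]
 [ 36.6  32.1]]
[[-63.8  45.7]
 [-65.6 -46.9]
 [ 53.6  45.7]
 [ 56.1 -46.8]]
tcp [[ -3.  -60.3]]
```

Emit:
{"method": "arm_command", "body": {
  "series": "2 0 0 0 150;4 0 0 0 150;4 0 0 0 150;4 0 0 0 150;4 0 0 0 150;4 0 0 0 150;4 0 0 0 150;4 0 0 0 150;4 0 0 0 150;4 0 0 0 150;4 0 0 0 150;4 0 0 0 150;4 0 0 0 150;4 0 0 0 150;4 0 0 0 150;4 0 0 0 150;4 0 0 0 150;4 0 0 0 150;3 0 0 0 150;0 0 0 0 150"
}}

```text
time_s: 9.62
tool_pos: [0.5344, 0.052, 0.062]
tool_rot: [180.0, -0.0, 80.6]
force: [0.2, -0.9, -0.2]
grip_width: 0.0359
grasp_force: 0.0
```

Emit:
{"method": "arm_command", "body": {
  "series": "2 0 0 0 150;3 0 0 0 150;3 0 0 0 150;3 0 0 0 150;3 0 0 0 150;3 0 0 0 150;3 0 0 0 150;3 0 0 0 150;3 0 0 0 150;2 0 0 0 150;1 0 0 0 150;0 0 0 0 150;0 0 0 0 150;0 0 0 0 150"
}}

```text
time_s: 10.78
tool_pos: [0.5391, 0.0798, 0.0621]
tool_rot: [180.0, -0.0, 80.6]
force: [-0.5, -0.8, 0.0]
grip_width: 0.0359
grasp_force: 0.0
```

Run:
```python
from cell import telemetry,cams
import cv2
o=telemetry.get_obs();print(o["tool_pos"],o["tool_rot"])
cv2.imwrite("pics/w3.png",cams.read_camera("wrist"))
s=cams.read_camera("scene"); s=s[165:245,300:410]
cv2.imwrite("pics/s3.png",cv2.resize(s,None,fx=7,fy=7,interpolation=cv2.INTER_CUBIC))
```

```text
[0.53911899 0.07981026 0.06210956] [ 1.79990943e+02 -3.41091687e-02  8.05759771e+01]
```

View pics/w3.png

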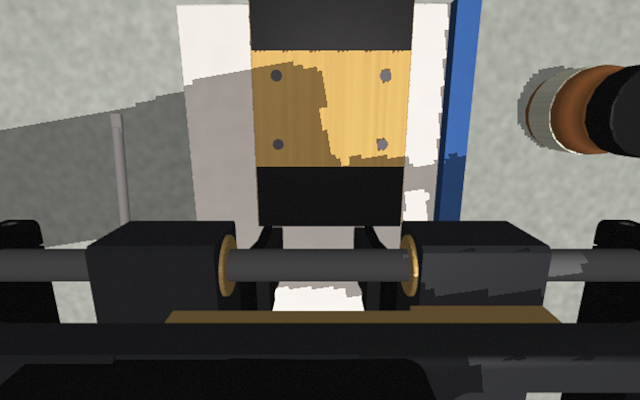

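View pics/s3.png

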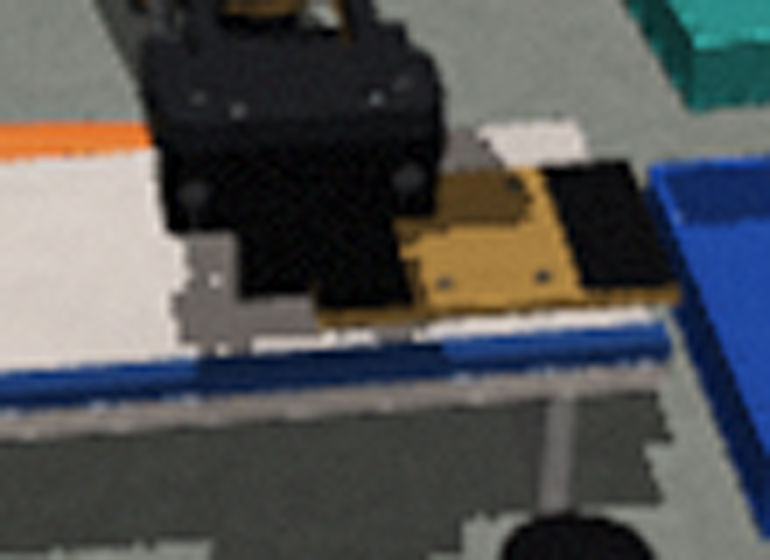

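In the wrist view the ledge end is at (178,5)–(449,2) and the band boundary at row 51. The scene crop shows the leading band starting to pass the ledge end. Measuring the remaining gap.

Run:
```python
from h import *
np.set_printoptions(precision=1,suppress=True)
P=([.5391,.0798,.0621],[180,-.03,80.58])
print(led(wray([(252,51),(411,50.5),(260,226),(402,226)],.066,*P)))
print(led(wray([(178,5),(449,2)],.06,*P)))
print("tcp",led(np.array([P[0]])))
```

```text
[[-32.4 133.3]
 [ 36.6 133.5]
 [-32.2  53.2]
 [ 37.5  53.2]]
[[-64.9 153. ]
 [ 53.4 154.1]]
tcp [[-3. 41.]]
```

Emit:
{"method": "arm_command", "body": {
  "series": "2 0 0 0 150;3 0 0 0 150;3 0 0 0 150;3 0 0 0 150;3 0 0 0 150;2 0 0 0 150;1 0 0 0 150;0 0 0 0 150;0 0 0 0 150;0 0 0 0 150"
}}

```text
time_s: 11.72
tool_pos: [0.5418, 0.0967, 0.062]
tool_rot: [-180.0, -0.0, 80.6]
force: [0.3, -0.2, -0.0]
grip_width: 0.0358
grasp_force: 0.0
```

Run:
```python
from cell import telemetry,cams
import cv2
o=telemetry.get_obs();print(o["tool_pos"],o["tool_rot"])
w=cams.read_camera("wrist")[0:110,160:460]
cv2.imwrite("pics/w4.png",cv2.resize(w,(780,286),interpolation=cv2.INTER_CUBIC))
```

```text
[0.54179485 0.09670671 0.06202825] [-1.79996440e+02 -3.58451607e-02  8.05841315e+01]
```

View pics/w4.png

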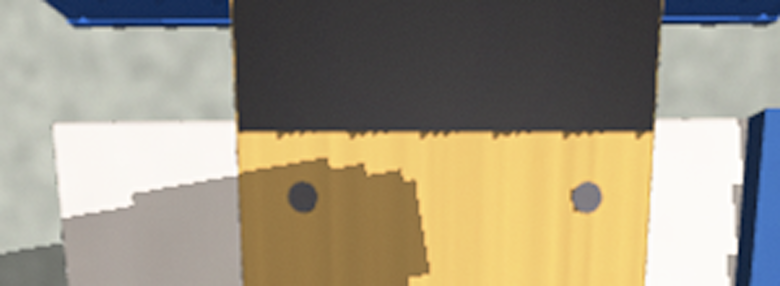

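The crop shows the ledge end at crop (52,122)–(740,118) and the band boundary at row 131.

Run:
```python
from h import *
np.set_printoptions(precision=1,suppress=True)
P=([.5418,.0967,.0620],[180,-.03,80.58])
f=lambda p:crop(p,(160,0),2.6)
print(led(wray(f([(240,131),(652,131)]),.066,*P)))
print(led(wray(f([(52,122),(240,121),(652,118.5),(740,118)]),.06,*P)))
```

```text
[[-32.4 150.8]
 [ 36.3 150.8]]
[[-65.9 153.2]
 [-33.4 153.3]
 [ 37.6 153.7]
 [ 52.8 153.8]]
```

About 2.7 mm is left; I push 4 mm, giving an overhang of about 31 mm, then back off and lift.

Emit:
{"method": "arm_command", "body": {
  "series": "1 0 0 0 150;1 0 0 0 150;1 0 0 0 150;1 0 0 0 150;0 0 0 0 150;0 0 0 0 150;0 0 0 0 150;-3 0 0 0 150;-6 0 0 0 150;-8 0 0 0 150;-8 0 0 0 150;0 0 -10 0 150;0 0 -25 0 150;0 0 -30 0 150;0 0 -30 0 150;0 0 -25 0 150;0 0 0 0 150;0 0 0 0 150;0 0 0 0 150"
}}

```text
time_s: 13.35
tool_pos: [0.538, 0.0754, 0.1819]
tool_rot: [-180.0, -0.0, 80.6]
force: [0.6, -0.7, -0.8]
grip_width: 0.036
grasp_force: 0.0
```

Run:
```python
from cell import telemetry,cams
import cv2
o=telemetry.get_obs();print(o["time_s"],o["tool_pos"],o["tool_rot"])
w=cams.read_camera("wrist")[0:240,200:440]
cv2.imwrite("pics/w5.png",cv2.resize(w,(600,600),interpolation=cv2.INTER_CUBIC))
```

```text
13.35 [0.53798043 0.07536608 0.18190759] [-1.79974148e+02 -1.71308379e-02  8.05535334e+01]
```

View pics/w5.png

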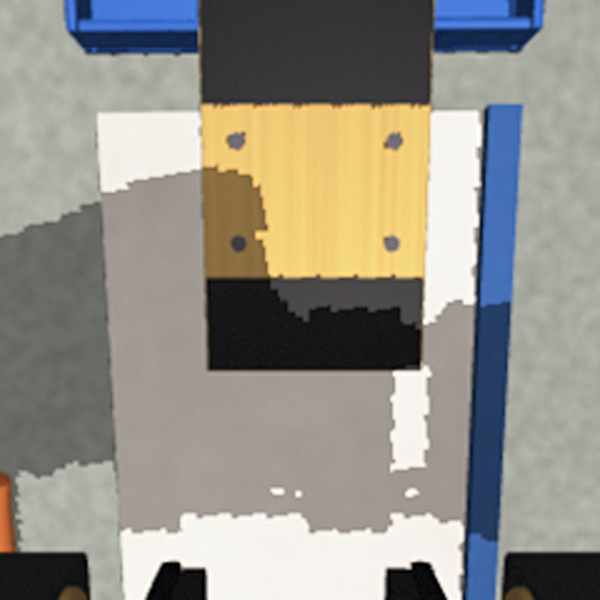

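The plate lies flat and in line, with the band boundary at row 103 and the ledge end at row 112–110 (the plate top is nearer the camera, so it needs a parallax check).

Run:
```python
from h import *
np.set_printoptions(precision=1,suppress=True)
P=([.5380,.0754,.1819],[180,-.02,80.57])
f=lambda p:crop(p,(200,0),2.5)
print(led(wray(f([(202,103),(431,103.5),(208,370),(422,370)]),.066,*P)))
print(led(wray(f([(97,113),(481,110.5)]),.06,*P)))
```

```text
[[-32.4 154.7]
 [ 36.8 154.5]
 [-32.7  74.3]
 [ 37.   74.3]]
[[-65.7 152.9]
 [ 53.2 153.6]]
```

The band is clear of the ledge end by about 1.3 mm (overhang ≈ 31 mm), the centre of mass is about 24 mm inside, and the robot touches nothing.

```bash
python3 -c "
from cell import env
print(env.sign_off())"
```

```text
the job is handed in; nothing more can be done
None
```

The job is handed in: the brass plate lies flat and in line on the ledge, with the black band at the blue-tray end measured about 31 mm past the ledge end (the camera calibration is good to about 2 mm), and the arm touched only the plate.

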